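# Walk a heavy crate of pots home against the bench rail and bar it in

### The job

The crate of full plant pots is too heavy to shove straight, so walk it across the bench to the rail: push its two near corners in turn, left one first (left as seen from the robot), so that each push swings the crate about 8 degrees past square with the rail, at least left, right, left, never beyond 20 degrees and always flat on the bench. Finish with it flush against the rail, roughly centred on it, then swing the wooden turn-bar fully shut behind it, take the hand away, and leave the other pots and the can where they stand.

Things in the scene. Friction and masses are not known exactly. Their poses are not given: they have to be found in the camera images.
- bay: Fixed pale wooden rail on the bench, 320 mm long, 45 wide, 45 high. Origin at bench level, middle of its near face (towards the robot); x points away from the robot square through the rail, y left along it. The rail fills x 0 to 45 mm; the turn-bar's pivot is at x -130, y +165 (disc 48 mm across, 8 high); the parked crate fills x -110 to 0. Its yaw varies up to about 9 degrees.
- rail_diag (a point): A reference point on top of the rail's middle whose x axis is turned 45 degrees to the left of the rail's x axis; only tells left swings of the crate from right swings.
- crate: Heavy loose pale wooden crate with three full clay pots, 110 (x) by 200 (y) by 75 mm high, 0.9 to 1.5 kg, flat sides. Origin under its centre; x points to the rail, y left. Starts 105 to 130 mm short of the rail, nearly square to it. Drags with up to about 15 N. A push 80 mm off its middle turns it: left corner forward turns it clockwise from above; its middle advances some 100 mm per rad.
- crate_far_left (a point): Bottom far left corner of the crate (x +55, y +100 mm in its frame).
- crate_far_right (a point): Bottom far right corner of the crate (x +55, y -100 mm).
- crate_near_left (a point): Bottom near left corner of the crate (x -55, y +100 mm), one of the two corners to push.
- crate_near_right (a point): Bottom near right corner of the crate (x -55, y -100 mm), the other corner to push.
- keeper (a joint): Angle (rad) of the wooden turn-bar about its upright pivot. 0: points from the pivot back to the robot (rail's -x); grows as its tip swings right; 1.57 (stop): shut, along the rail's -y behind the crate's near left corner, 9 mm from a parked crate. Starts open, -0.5 to 0. Turns with 1 to 2 N near its tip and stays put. Reaches 124 mm from the pivot, 22 wide, 10 to 52 mm above the bench.
- clay_pot: Bystander: plain terracotta pot, 110 mm across, 100 mm high, origin under its centre. Stands left of the bay.
- spray_can: Bystander: grey can, 60 mm across, 150 mm high, origin under its centre. Stands right of the bay.
- dark_pot: Bystander: black plastic pot, 120 mm across, 90 mm high, origin under its centre. Stands right of the rail.
- keeper_tip (a point): Middle of the top edge of the turn-bar's free end, 115 mm from the pivot axis, 52 mm above the bench.
Not all that is in view belongs to the job. Several things look just like the crate: the one meant starts farthest to the robot's right.

How it is judged:
By the outcome, as a careful person would: the job done as asked, in the order asked, and still so for the second after the job is handed in, with the robot touching nothing.
It also fails if it takes over 72 s, if anything falls off the work surface, if the arm or the gripper's body presses on something with over 40 N, if the wrist force passes 120 N, or if a joint passes its speed limit or range.

### The arm

A 6-joint arm with a two-finger parallel gripper is mounted at the origin on the work surface. World frame = base frame: x ahead of the robot, y to its left, z up, the work surface at z = 0. Lengths are in mm, angles in rad, forces in N, time in s.
With the tool pointing down it reaches from about 275 to 750 mm from the base axis. Payload 10.2 kg.
Tool frame: the origin (TCP) lies between the finger pads; the fingertips stand 17 mm ahead of it and the grasp point (between the pads) lies 2 mm behind it; y points along the fingers, x is the direction in which the jaws open and shut, and the axes are right-handed (so a half turn about y gives the same grasp; the last joint's range is limited). The gripper opens to 85 mm and grips with 20 to 120 N. Pads are 22 mm wide; open, the fingers measure 114 mm over their backs; the gripper's body (76 mm by 85 mm) begins 54 mm behind the grasp point. The pads swing forward as they close: fully open they stand 13 mm farther back than shut.
Start: joints at [-1.558, 0.313, 1.498, -0, 1.331, -0.223], TCP at [122.637, -510.481, 248.294] pointing down, gripper open.
Joint ranges: [-2.94, 2.94], [-0.97, 2.17], [0.19, 2.56], [-1.23, 4.37], [0.02, 3.11], [-2.88, 2.88]. Speed limits (rad/s): [2.39, 2.39, 3.01, 3.14, 3.14, 3.14].

### API

Orientations are given as a unit quaternion [w, x, y, z].
In Python, from rig import ctrl gives the robot as it stands.
- The arm moves only by the tool jog_arm, never from a script. Its argument "targets" is a list of rows, each an object with "offset": the shift along the tool's x, y, z in m, a list of three; "yaw": the turn about the tool's y in rad. In form: [{"offset": [dx, dy, dz], "yaw": yaw}, ...]. A call has 1 to 12 rows; each row is the pose to reach, as a shift and turn from the pose measured when the call began, along the tool's axes at that moment; what a row does not reach only later rows make up. A row lasts 1/12 s, in which the tool goes at most 41.7 mm and 7.16 degrees, less where a joint would pass 70% of its speed; a pose out of reach is approached as far as the arm can. A call with a gripper value outside its range is refused whole. "fingers" is the finger opening in m, from 0 to 0.0854, set as the call begins (left out, the last holds). The fingers move at their own pace and stop on an object; "grip_force" is the grip in N (left out, the last holds). Time passes only in rows, so rows that repeat a pose let the fingers close. It gives the time, the measured TCP pose, the force and the opening at its end, in the units of the state.
- ctrl.sense(): the state, without advancing time (a new reading comes with each control period).
- ctrl.capture(name): name is "side" or "top"; returns a dict with "img" (420x560x3 uint8, red, green, blue), "intrinsics" (3x3 intrinsics, pixels), "T" (4x4, takes a point from camera to world coordinates). Camera axes: x right, y up, looking along -z (the intrinsics and any distortion apply to the point x, -y, -z); pixel columns grow to the right and rows downward; lengths in mm; the calibration is good to about 2 mm. A picture is of the moment at which its call begins. There is no depth.
- ctrl.finish_job(): hands the job in, once; it reports no verdict.
Trained networks look in the newest picture that a camera, given by its name, has taken for a name from the list of things; names that differ only in an ending like _2 or _b are one class to them, and where a whole thing is asked for, a point or a joint stands for the part that bears it (a point fixed in the world has none). Each returns a list of dicts, best first, with "score" (0 to 1); they miss things now and then, are a little off and sometimes report something else, mostly with a low value. They report only what shows in the picture. A call takes as long as a camera call. They do not tell look-alikes from the thing itself.
- ctrl.boxes_of(camera, target): "box" ([left, top, right, bottom] in pixels, round what is visible of it).
- ctrl.regions_of(camera, target): "region" (420x560 bool, what is visible of it) and "box" ([left, top, right, bottom] in pixels, round what is visible of it).
The state is a dict: "time_s": time; "joints": joint angles; "dq": joint speeds; "tau": joint torques, N m; "eef_pos": TCP position; "ee_rot": TCP orientation; "force": force on the tool from outside, world axes, zero at the start; "wrist_torque": the same for the moment, N m; "grip_width": opening from 0.0 (shut) to 1.0 (fully open).
Only numpy, scipy, OpenCV 4.12 (cv2) and the standard library are available. Lean on these libraries where they do the work, as an engineer would, in place of code of your own. Each camera call takes 0.05 s, during which the arm holds its last target.

## Working session

There is one attempt and no reset: what is moved stays moved. The work goes in short steps, Python scripts to look and compute and a tool call to move; the robot and the scene stay as the last step left them, time stands still between calls to the robot, and variables do not carry over. Pictures are saved under pics/ and viewed, and the job is handed in when it is done.

Besides the shell and the picture viewer there is one more tool, called after "Call:" as name(argument=value, ...) on one line, values as JSON. jog_arm: Moves the arm, as the interface text tells. Its arguments: {"type":"object","properties":{"targets":{"type":"array"},"fingers":{"type":"number"},"grip_force":{"type":"number"}},"required":["targets"]}

```bash
mkdir -p pics; ls; python3 - <<'E'
from rig import ctrl
import cv2,numpy as np
np.set_printoptions(precision=4,suppress=True)
s=ctrl.sense()
for k,v in s.items(): print(k,v)
for c in ("top","side"):
    r=ctrl.capture(c); cv2.imwrite(f"pics/{c}0.png",r["img"][:,:,::-1])
    print(c,r["intrinsics"],r["T"],[k for k in r])
    for t in ("crate","bay","keeper","clay_pot","spray_can","dark_pot"):
        for d in ctrl.boxes_of(c,t): print(t,d)
E
```

```text
pics
time_s 0.0
joints [-1.5584  0.3135  1.4985  0.      1.331  -0.2234]
dq [ 0.0009  0.0012  0.0018 -0.0017 -0.0007 -0.0017]
tau [  0.0016 -41.2263 -25.9743  -0.0001   0.0041  -0.    ]
eef_pos [ 122.6373 -510.2111  247.6956]
ee_rot [ 0.5557 -0.555   0.438  -0.4374]
force [-0.1997  0.2849 -0.1184]
wrist_torque [ 0.0008  0.0652 -0.0067]
grip_width 0.9963955104992132
top [[462.5886   0.     282.4238]
 [  0.     462.5886 206.0774]
 [  0.       0.       1.    ]] [[   0.002     0.9918   -0.128   390.709 ]
 [  -0.9999   -0.0002   -0.0173   87.1315]
 [  -0.0172    0.128     0.9916 1255.3214]
 [   0.        0.        0.        1.    ]] ['img', 'intrinsics', 'T']
crate {'box': [298.2, 196.5, 379.4, 251.5], 'score': 0.92}
crate {'box': [93.5, 154.7, 165.2, 238.0], 'score': 0.69}
bay {'box': [267.1, 137.4, 396.0, 258.4], 'score': 0.6}
keeper {'box': [263.4, 207.7, 284.4, 260.1], 'score': 0.74}
clay_pot {'box': [189.6, 156.6, 229.9, 203.5], 'score': 0.81}
spray_can {'box': [426.6, 209.7, 467.9, 238.3], 'score': 0.56}
dark_pot {'box': [408.1, 132.5, 459.5, 177.7], 'score': 0.83}
dark_pot {'box': 
[... 165 characters left out ...]
27  521.6885]
 [ -0.0447  -0.6909   0.7215 946.884 ]
 [  0.0077   0.722    0.6918 883.3163]
 [  0.       0.       0.       1.    ]] ['img', 'intrinsics', 'T']
crate {'box': [276.4, 158.4, 325.2, 224.7], 'score': 0.93}
crate {'box': [323.1, 252.6, 379.8, 336.8], 'score': 0.8}
crate {'box': [287.7, 102.3, 307.2, 151.7], 'score': 0.5}
bay {'box': [218.3, 150.7, 336.2, 247.5], 'score': 0.85}
keeper {'box': [281.2, 223.0, 330.7, 247.3], 'score': 0.87}
clay_pot {'box': [224.4, 247.1, 273.2, 308.7], 'score': 0.82}
spray_can {'box': [286.1, 102.9, 309.8, 151.5], 'score': 0.94}
spray_can {'box': [277.2, 160.3, 321.0, 227.6], 'score': 0.43}
dark_pot {'box': [225.5, 118.8, 258.7, 160.1], 'score': 0.74}
```

```bash
python3 - <<'E'
import cv2
a=cv2.imread("pics/top0.png");b=cv2.imread("pics/side0.png")
cv2.imwrite("pics/top0z.png",cv2.resize(a[110:290,230:480],None,fx=3.2,fy=3.2,interpolation=cv2.INTER_CUBIC))
E
```

```text
(no output)
```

View pics/top0.png

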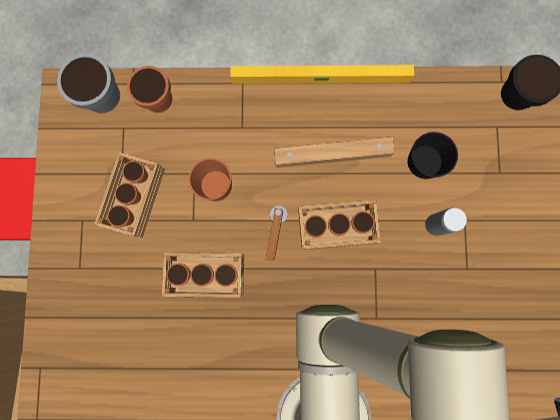

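View pics/side0.png

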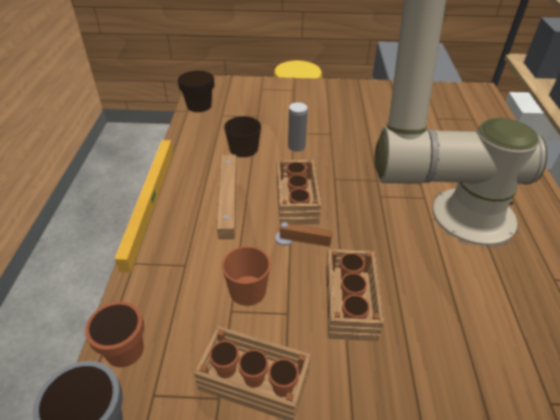

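View pics/top0z.png

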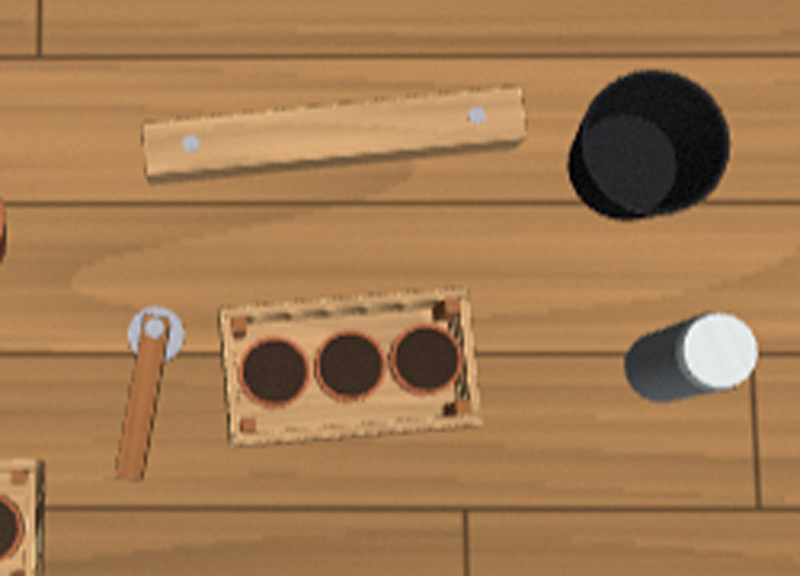

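The top picture shows three look-alike crates, at about (339,224), (202,275) and (130,195). The one meant is (339,224): it is farthest to the robot's right and stands in front of the rail at (335,152), as the enlarged crop confirms. The turn-bar pivot is at (278,213) and its tip points to (271,259). Next I fit poses.

```bash
cat > h.py <<'E'
from rig import ctrl
import cv2,numpy as np
from scipy.optimize import minimize
np.set_printoptions(precision=3,suppress=True)
def proj(c,P):
    P=np.asarray(P,float); T=c["T"]; q=(P-T[:3,3])@T[:3,:3]
    q=q*[1,-1,-1]; p=q@c["intrinsics"].T; return p[:,:2]/p[:,2:]
def ray(c,uv,z):
    d=np.linalg.inv(c["intrinsics"])@[uv[0],uv[1],1.]; d=c["T"][:3,:3]@(d*[1,-1,-1]); o=c["T"][:3,3]
    return o+d*(z-o[2])/d[2]
def box(x,y,yaw,x0,x1,y0,y1,z0,z1):
    P=np.array([[a,b,z] for a in(x0,x1) for b in(y0,y1) for z in(z0,z1)],float)
    R=np.array([[np.cos(yaw),-np.sin(yaw)],[np.sin(yaw),np.cos(yaw)]])
    P[:,:2]=P[:,:2]@R.T+[x,y]; return P
S=4
def sil(c,P,shape=(420,560)):
    h=cv2.convexHull(((proj(c,P)+.5)*16).astype(np.float32)).reshape(-1,2)
    m=np.zeros(shape,np.uint8); cv2.fillConvexPoly(m,np.round(h-8).astype(np.int32),255,cv2.LINE_AA,4); return m/255.
def fit(obs,dims,p0,steps=(8,8,.06)):
    def cost(p):
        t=0
        for c,reg in obs:
            m=sil(c,box(*p,*dims)); t+=1-np.minimum(m,reg).sum()/np.maximum(m,reg).sum()
        return t
    best=None
    for k in (1,.4):
        sp=np.array([p0]+[np.array(p0)+np.eye(3)[i]*steps[i]*k for i in range(3)])
        r=minimize(cost,p0,method="Nelder-Mead",options=dict(initial_simplex=sp,xatol=.02,fatol=1e-5)); p0=r.x
    return r.x,r.fun/len(obs)
CR=(-55,55,-100,100,0,75); RL=(0,45,-160,160,0,45)
def region(cam,c,name,near):
    out=[]
    for d in ctrl.regions_of(cam,name):
        y,x=np.nonzero(d["region"])
        if len(x) and np.hypot(x.mean()-near[0],y.mean()-near[1])<40: out.append((d["score"],d["region"].astype(float)))
    return out[0] if out else None
def rel(cr,bay):
    d=np.array(cr[:2])-bay[:2]; c,s=np.cos(bay[2]),np.sin(bay[2])
    return np.array([c*d[0]+s*d[1],-s*d[0]+c*d[1],np.degrees(cr[2]-bay[2])])
E
python3 - <<'E'
from h import *
C={k:ctrl.capture(k) for k in("top","side")}
def est(name,dims,p0):
    obs=[]
    for k in C:
        n=proj(C[k],[[p0[0],p0[1],30]])[0]; r=region(k,C[k],name,n); print(name,k,None if r is None else (r[0],r[1].sum()))
        if r is not None:
            obs.append((C[k],r[1])); print("  single",*fit([(C[k],r[1])],dims,p0))
    print("  both",*fit(obs,dims,p0))
print(ray(C["top"],(339,224),75),ray(C["top"],(335,152),45),ray(C["top"],(278.3,213.5),8),ray(C["top"],(271,259),52))
p=ray(C["top"],(339,224),60);est("crate",CR,[p[0],p[1],.05])
p=ray(C["top"],(335,155),45);est("bay",RL,[p[0]-20,p[1],.06])
for k in C:
  for n,h in(("keeper",52),("clay_pot",100),("spray_can",150),("dark_pot",90)):
    for d in ctrl.boxes_of(k,n)[:1]: print(k,n,d)
E
```

```text
[496.893 -36.946  75.   ] [692.72 -32.05  45.  ] [531.429 120.039   8.   ] [408.061 137.385  52.   ]
crate top (0.81, np.float64(3428.0))
  single [496.234 -36.81    0.086] 0.05911518459421816
crate side (0.85, np.float64(2639.0))
  single [498.892 -38.035   0.069] 0.06642163881374641
  both [497.789 -36.712   0.072] 0.06675907947060916
bay top (0.75, np.float64(3059.0))
  single [673.996 -30.38    0.096] 0.2589831239370697
bay side (0.61, np.float64(2407.0))
  single [675.654 -33.186   0.104] 0.4389806025272013
  both [674.529 -31.24    0.099] 0.3513375622680179
top keeper {'box': [266.5, 207.6, 281.7, 261.4], 'score': 0.84}
top clay_pot {'box': [189.5, 155.2, 233.1, 202.1], 'score': 0.62}
top spray_can {'box': [426.2, 209.4, 466.0, 237.3], 'score': 0.82}
top dark_pot {'box': [406.7, 130.8, 457.8, 176.9], 'score': 0.78}
side keeper {'box': [279.2, 223.1, 330.9, 248.8], 'score': 0.83}
side clay_pot {'box': [224.7, 247.0, 271.1, 307.2], 'score': 0.92}
side spray_can {'box': [287.7, 102.0, 309.3, 152.7], 'score': 0.71}
side dark_pot {'box': [226.6, 118.0, 262.5, 157.2], 'score': 0.94}
```

```bash
python3 - <<'E'
from h import *
C={k:ctrl.capture(k) for k in("top","side")}
obs=[]
for k in C:
    for d in ctrl.regions_of(k,"bay")[:1]:
        n,l,st,_=cv2.connectedComponentsWithStats(d["region"].astype(np.uint8)); i=1+np.argmax(st[1:,4]); print(k,st[1:])
        m=(l==i).astype(float); obs.append((C[k],m)); print(fit([(C[k],m)],RL,[674,-31,.09]))
b,_=fit(obs,RL,[674,-31,.09]);print(b,_)
for nm,q in(("own",b),):
    v=[]
    for k in C:
        im=C[k]["img"][:,:,::-1].copy(); im=cv2.resize(im,None,fx=3,fy=3,interpolation=cv2.INTER_CUBIC)
        for P,col in((box(*q,*RL),(255,0,0)),(box(497,-36.7,.08,*CR),(0,0,255))):
            p=proj(C[k],P)
            for i in range(8):
                for j in range(i):
                    if bin(i^j).count("1")==1: cv2.line(im,tuple(int(t) for t in (p[i]*3+1)),tuple(int(t) for t in (p[j]*3+1)),col,1)
        v.append(im[330:780,750:1230] if k=="top" else im[290:740,600:1080])
    cv2.imwrite("pics/fit.png",cv2.resize(np.hstack(v),None,fx=.83,fy=.83))
E
```

```text
top [[ 275  137  120   31 2335]
 [ 266  206   23   55  634]]
(array([674.297, -31.526,   0.104]), np.float64(0.09487034366080616))
side [[ 218  155   19   85 1421]
 [ 276  223   56   23  914]]
(array([675.722, -34.254,   0.108]), np.float64(0.10856182164313788))
[675.338 -32.91    0.105] 0.10483273426796347
```

View pics/fit.png

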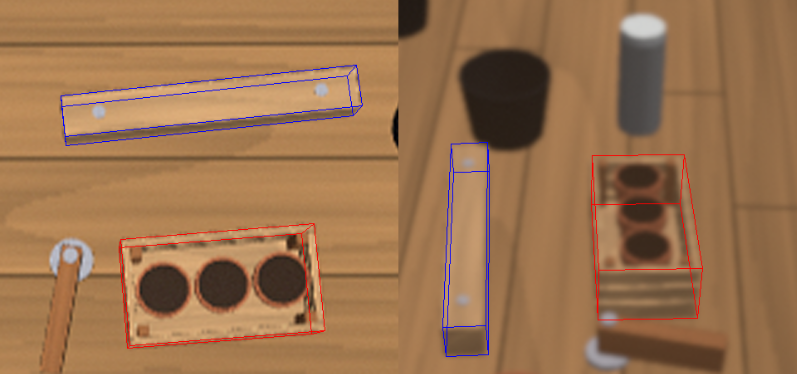

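The overlay agrees with the rail and crate in both views. The pivot predicted from the rail matches the pivot seen to about 3 mm. Next I work out the tool axes and the route.

```bash
cat >> h.py <<'E'
from scipy.spatial.transform import Rotation as Ro
BAY=np.array([674.5,-31.5,.097])
def b2w(x,y):
    c,s=np.cos(BAY[2]),np.sin(BAY[2]); return np.array([BAY[0]+c*x-s*y,BAY[1]+s*x+c*y])
def tool():
    s=ctrl.sense(); w,x,y,z=s["ee_rot"]; return s,Ro.from_quat([x,y,z,w]).as_matrix()
def off(xyz):
    s,R=tool(); return R.T@(np.array(xyz)-s["eef_pos"])/1000
def tellrail():
    s,R=tool(); p=rel([*s["eef_pos"][:2],0],BAY)[:2]
    print("t",round(s["time_s"],2),"tcp rail",p,"z",round(s["eef_pos"][2],1),"toolx deg rel rail",np.degrees(np.arctan2(R[1,0],R[0,0])-BAY[2]),"F",s["force"],"j",s["joints"])
E
python3 - <<'E'
from h import *
s,R=tool();print(R);tellrail()
cr=rel([497,-36.7,.08],BAY);print("crate in rail",cr)
t=b2w(cr[0]-55-40,cr[1]+80);print(t,off([*t,200]),off([*t,38]))
E
```

```text
[[ 0.234  0.     0.972]
 [-0.972 -0.     0.234]
 [ 0.    -1.     0.   ]]
t 1.6 tcp rail [-595.654 -423.295] z 248.3 toolx deg rel rail -82.04812789736219 F [0.193 0.356 0.694] j [-1.558  0.313  1.498  0.     1.331 -0.223]
crate in rail [-177.169   12.015   -0.974]
[394.699  33.723] [-0.466  0.048  0.392] [-0.466  0.21   0.392]
```

Call:
jog_arm(targets=[{"offset": [-0.015,0,0.013],"yaw": 0.02},{"offset": [-0.045,0.005,0.038],"yaw": 0.05},{"offset": [-0.075,0.01,0.063],"yaw": 0.08},{"offset": [-0.105,0.015,0.088],"yaw": 0.11},{"offset": [-0.135,0.02,0.114],"yaw": 0.139},{"offset": [-0.165,0.025,0.139],"yaw": 0.139},{"offset": [-0.195,0.03,0.164],"yaw": 0.139},{"offset": [-0.225,0.035,0.19],"yaw": 0.139},{"offset": [-0.255,0.04,0.215],"yaw": 0.139},{"offset": [-0.285,0.045,0.24],"yaw": 0.139},{"offset": [-0.315,0.048,0.265],"yaw": 0.139},{"offset": [-0.34,0.048,0.286],"yaw": 0.139}], fingers=0, grip_force=60)

```text
time_s: 2.6
eef_pos: [321.5, -110.7, 200.1]
ee_rot: [0.524, -0.524, 0.475, -0.475]
force: [-1.0, -0.3, 0.0]
grip_width: -0.0
```

```bash
python3 - <<'E'
from h import *
tellrail(); t=b2w(-177-95,92); print(off([*t,38]),tool()[0]["grip_width"])
E
```

```text
t 2.6 tcp rail [-359.    -44.66] z 200.1 toolx deg rel rail -89.99551025413176 F [-1.041 -0.268  0.024] j [-0.681 -0.058  2.059  0.     1.141  0.793]
[-0.137  0.162  0.087] -0.00037119293345546907
```

Call:
jog_arm(targets=[{"offset": [-0.03,0,0.02],"yaw": 0},{"offset": [-0.06,0,0.04],"yaw": 0},{"offset": [-0.09,0.01,0.06],"yaw": 0},{"offset": [-0.12,0.035,0.08],"yaw": 0},{"offset": [-0.137,0.065,0.087],"yaw": 0},{"offset": [-0.137,0.095,0.087],"yaw": 0},{"offset": [-0.137,0.12,0.087],"yaw": 0},{"offset": [-0.137,0.142,0.087],"yaw": 0},{"offset": [-0.137,0.155,0.087],"yaw": 0},{"offset": [-0.137,0.162,0.087],"yaw": 0},{"offset": [-0.137,0.162,0.087],"yaw": 0}])

```text
time_s: 3.52
eef_pos: [394.4, 34.2, 37.3]
ee_rot: [-0.523, 0.524, -0.476, 0.474]
force: [0.5, 0.8, 0.6]
grip_width: -0.002
```

```bash
cat >> h.py <<'E'
def look(name,guess,save=True,cams=("top","side")):
    """guess: crate in rail frame (x,y,deg)"""
    w=b2w(guess[0],guess[1]); p0=[w[0],w[1],BAY[2]+np.radians(guess[2])]; obs=[];C={}
    for k in cams:
        c=C[k]=ctrl.capture(k); r=region(k,c,"crate",proj(c,[[w[0],w[1],45]])[0])
        if r is None: print(k,"no crate"); continue
        f,q=fit([(c,r[1])],CR,p0); print(k,"crate rail",rel(f,BAY),"cost",round(q,3),"score",r[0]); obs.append((c,r[1]))
    if len(obs)>1: f,q=fit(obs,CR,p0)
    print("BOTH",rel(f,BAY),round(q,3))
    if save:
        v=[]
        for k in cams:
            im=cv2.resize(C[k]["img"][:,:,::-1],None,fx=3,fy=3,interpolation=cv2.INTER_CUBIC)
            p=proj(C[k],box(*f,*CR))
            for i in range(8):
                for j in range(i):
                    if bin(i^j).count("1")==1: cv2.line(im,tuple(int(t) for t in (p[i]*3+1)),tuple(int(t) for t in (p[j]*3+1)),(0,0,255),1)
            v.append(im[330:830,700:1220] if k=="top" else im[270:770,600:1120])
        cv2.imwrite(f"pics/{name}.png",cv2.resize(np.hstack(v),None,fx=.76,fy=.76,interpolation=cv2.INTER_AREA))
    tellrail()
E
python3 - <<'E'
from h import *
look("l0",(-177,12,-1))
E
```

```text
top crate rail [-176.755   11.127   -0.709] cost 0.091 score 0.83
side crate rail [-174.397    9.132   -2.657] cost 0.086 score 0.68
BOTH [-175.563   11.146   -1.903] 0.091
t 3.72 tcp rail [-271.409   92.189] z 39.0 toolx deg rel rail -89.99884489690135 F [ 0.545 -0.361  0.848] j [-0.212  0.37   2.09   0.     0.68   1.262]
```

View pics/l0.png

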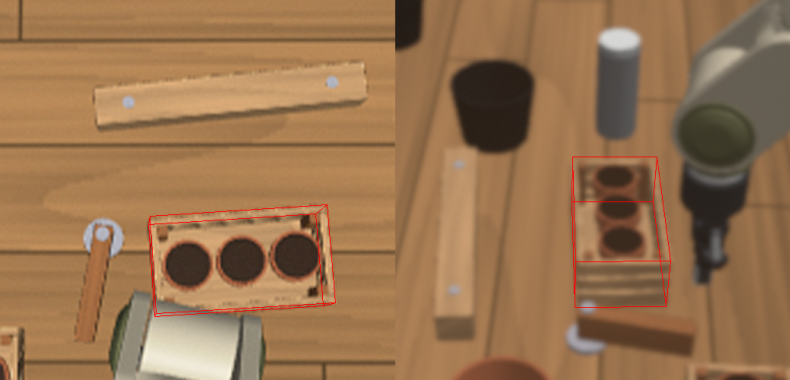

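Call:
jog_arm(targets=[{"offset": [0,0,0.007],"yaw": 0},{"offset": [0,0,0.014],"yaw": 0},{"offset": [0,0,0.02],"yaw": 0},{"offset": [0,0,0.024],"yaw": 0},{"offset": [0,0,0.028],"yaw": 0},{"offset": [0,0,0.032],"yaw": 0},{"offset": [0,0,0.036],"yaw": 0},{"offset": [0,0,0.04],"yaw": 0}])

```text
time_s: 4.38
eef_pos: [434.1, 38.4, 38.5]
ee_rot: [-0.523, 0.524, -0.476, 0.474]
force: [-6.5, 2.2, 1.9]
grip_width: -0.0
```

```bash
python3 - <<'E'
from h import *
look("l1",(-172,12,-3),save=False)
E
```

```text
top crate rail [-169.624   10.19    -4.636] cost 0.284 score 0.7
side crate rail [-166.403    9.808   -3.828] cost 0.123 score 0.61
BOTH [-168.265    9.399   -4.964] 0.203
t 4.58 tcp rail [-231.68    92.318] z 38.8 toolx deg rel rail -89.99133634108453 F [-2.368  0.233 -0.423] j [-0.183  0.434  1.978  0.     0.729  1.291]
```

Call:
jog_arm(targets=[{"offset": [0,0,0.003],"yaw": 0},{"offset": [0,0,0.007],"yaw": 0},{"offset": [0,0,0.011],"yaw": 0},{"offset": [0,0,0.013],"yaw": 0}])

```text
time_s: 4.92
eef_pos: [447.5, 39.5, 38.6]
ee_rot: [-0.524, 0.524, -0.475, 0.475]
force: [-5.8, 2.3, 0.3]
grip_width: -0.003
```

Call:
jog_arm(targets=[{"offset": [0,0,-0.015],"yaw": 0},{"offset": [0,0,-0.04],"yaw": 0},{"offset": [0,0,-0.07],"yaw": 0},{"offset": [0.03,0,-0.095],"yaw": 0},{"offset": [0.06,0,-0.105],"yaw": 0}])

```text
time_s: 5.33
eef_pos: [346.4, -30.0, 38.6]
ee_rot: [-0.524, 0.525, -0.475, 0.474]
force: [1.2, -0.5, -0.8]
grip_width: -0.001
```

```bash
python3 - <<'E'
from h import *
look("l2",(-163,10,-8))
E
```

```text
top crate rail [-160.928    7.646   -9.315] cost 0.045 score 0.68
side crate rail [-159.415    6.008   -8.272] cost 0.098 score 0.93
BOTH [-160.695    7.104   -9.041] 0.073
t 5.53 tcp rail [-323.491   31.758] z 39.0 toolx deg rel rail -90.12556493565405 F [ 0.138  0.182 -0.131] j [-0.427  0.295  2.215  0.     0.63   1.049]
```

View pics/l2.png

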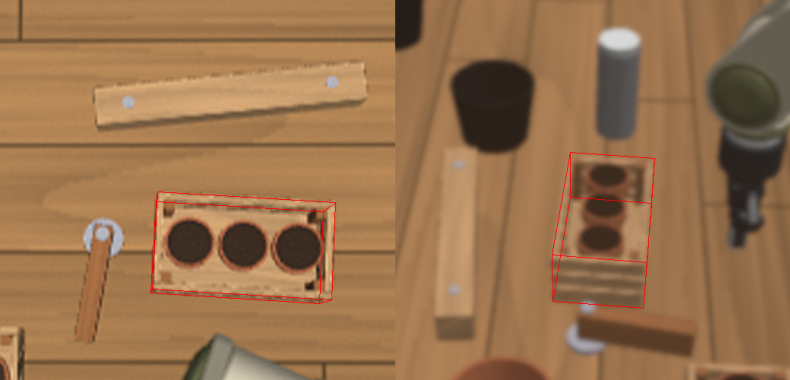

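Call:
jog_arm(targets=[{"offset": [0.03,0,0.005],"yaw": 0},{"offset": [0.065,0,0.02],"yaw": 0},{"offset": [0.09,0,0.04],"yaw": 0},{"offset": [0.1,0,0.06],"yaw": 0},{"offset": [0.1,0,0.072],"yaw": 0},{"offset": [0.1,0,0.08],"yaw": 0},{"offset": [0.1,0,0.086],"yaw": 0},{"offset": [0.1,0,0.092],"yaw": 0},{"offset": [0.1,0,0.098],"yaw": 0},{"offset": [0.1,0,0.104],"yaw": 0},{"offset": [0.1,0,0.11],"yaw": 0},{"offset": [0.1,0,0.115],"yaw": 0}])

```text
time_s: 6.53
eef_pos: [473.7, -119.8, 39.1]
ee_rot: [0.523, -0.523, 0.475, -0.476]
force: [-5.0, -2.9, -0.3]
grip_width: -0.006
```

```bash
python3 - <<'E'
from h import *
look("l3",(-145,10,0),save=False)
E
```

```text
top crate rail [-143.908   12.854    3.552] cost 0.262 score 0.75
side crate rail [-140.822    9.382    1.038] cost 0.084 score 0.69
BOTH [-141.252   11.751    1.126] 0.176
t 6.73 tcp rail [-208.261  -68.466] z 39.3 toolx deg rel rail -90.12801260103991 F [ 0.25  -0.559 -0.159] j [-0.488  0.516  1.827  0.001  0.796  0.987]
```

Call:
jog_arm(targets=[{"offset": [0,0,0.004],"yaw": 0},{"offset": [0,0,0.009],"yaw": 0},{"offset": [0,0,0.014],"yaw": 0},{"offset": [0,0,0.019],"yaw": 0},{"offset": [0,0,0.022],"yaw": 0}])

```text
time_s: 7.15
eef_pos: [495.7, -117.9, 39.3]
ee_rot: [0.523, -0.523, 0.475, -0.476]
force: [-4.5, -3.2, 1.3]
grip_width: -0.003
```

Call:
jog_arm(targets=[{"offset": [0,0,-0.015],"yaw": 0},{"offset": [0,0,-0.04],"yaw": 0},{"offset": [0,0,-0.07],"yaw": 0},{"offset": [-0.03,0,-0.095],"yaw": 0},{"offset": [-0.06,0,-0.105],"yaw": 0}])

```text
time_s: 7.57
eef_pos: [383.2, -67.9, 39.0]
ee_rot: [0.522, -0.522, 0.476, -0.477]
force: [0.5, 0.9, -0.1]
grip_width: 0.001
```

```bash
python3 - <<'E'
from h import *
look("l4",(-135,10,8))
E
```

```text
top crate rail [-127.354   16.24     8.519] cost 0.045 score 0.83
side crate rail [-124.293   13.661    7.055] cost 0.078 score 0.79
BOTH [-125.777   14.904    7.781] 0.068
t 7.77 tcp rail [-290.544   -8.471] z 39.5 toolx deg rel rail -90.07585710038764 F [ 0.848 -0.299  0.571] j [-0.476  0.361  2.104  0.001  0.674  0.999]
```

View pics/l4.png

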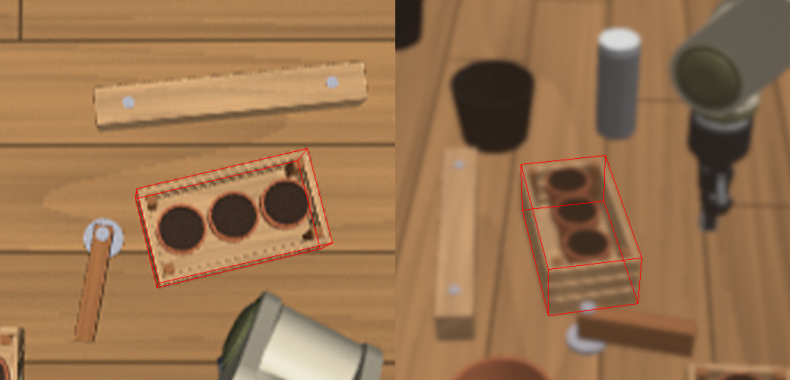

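Call:
jog_arm(targets=[{"offset": [-0.03,0,0.005],"yaw": 0},{"offset": [-0.06,0,0.02],"yaw": 0},{"offset": [-0.08,0,0.04],"yaw": 0},{"offset": [-0.088,0,0.06],"yaw": 0},{"offset": [-0.088,0,0.075],"yaw": 0},{"offset": [-0.088,0,0.084],"yaw": 0},{"offset": [-0.088,0,0.09],"yaw": 0},{"offset": [-0.088,0,0.096],"yaw": 0},{"offset": [-0.088,0,0.102],"yaw": 0},{"offset": [-0.088,0,0.108],"yaw": 0},{"offset": [-0.088,0,0.114],"yaw": 0},{"offset": [-0.088,0,0.119],"yaw": 0}])

```text
time_s: 8.77
eef_pos: [496.1, 30.9, 39.5]
ee_rot: [0.523, -0.523, 0.475, -0.476]
force: [-7.0, 2.4, 0.4]
grip_width: -0.002
```

```bash
python3 - <<'E'
from h import *
look("l5",(-110,10,-1),save=False)
E
```

```text
top no crate
side crate rail [-102.619    9.104   -1.693] cost 0.125 score 0.81
BOTH [-102.619    9.104   -1.693] 0.125
t 8.97 tcp rail [-170.763   78.971] z 40.0 toolx deg rel rail -90.09880709476505 F [ 0.166 -0.471  0.381] j [-0.174  0.529  1.801 -0.001  0.806  1.302]
```

Call:
jog_arm(targets=[{"offset": [0,0,0.004],"yaw": 0},{"offset": [0,0,0.009],"yaw": 0},{"offset": [0,0,0.014],"yaw": 0},{"offset": [0,0,0.019],"yaw": 0},{"offset": [0,0,0.023],"yaw": 0}])

```text
time_s: 9.38
eef_pos: [519.2, 33.0, 39.8]
ee_rot: [0.524, -0.523, 0.475, -0.477]
force: [-5.8, 2.4, 1.3]
grip_width: 0.001
```

Call:
jog_arm(targets=[{"offset": [0,0,-0.015],"yaw": 0},{"offset": [0,0,-0.04],"yaw": 0},{"offset": [0,0,-0.07],"yaw": 0},{"offset": [0.03,0,-0.095],"yaw": 0},{"offset": [0.06,0,-0.105],"yaw": 0}])

```text
time_s: 9.8
eef_pos: [417.9, -36.4, 39.6]
ee_rot: [0.524, -0.523, 0.474, -0.476]
force: [0.7, -0.9, -0.7]
grip_width: -0.003
```

```bash
python3 - <<'E'
from h import *
look("l6",(-95,8,-8))
E
```

```text
top crate rail [-88.821   7.516  -8.69 ] cost 0.064 score 0.71
side crate rail [-87.38    4.799  -8.022] cost 0.077 score 0.79
BOTH [-88.117   5.667  -8.512] 0.072
t 10.0 tcp rail [-252.928   18.684] z 40.0 toolx deg rel rail -90.24099271369069 F [ 0.402  0.133 -0.754] j [-0.368  0.408  2.019  0.     0.71   1.11 ]
```

View pics/l6.png

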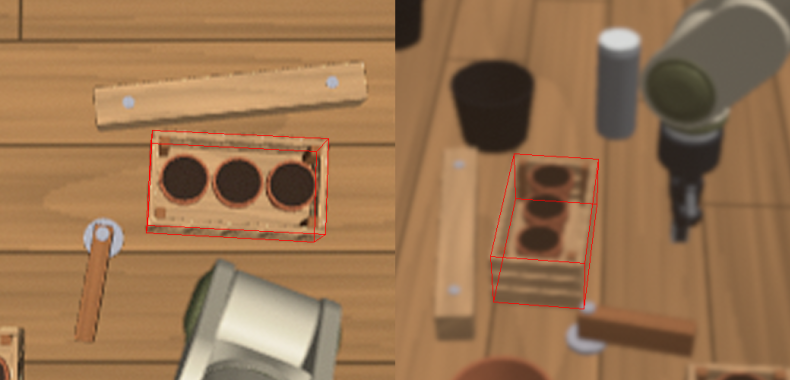

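Call:
jog_arm(targets=[{"offset": [0.03,0,0.005],"yaw": 0},{"offset": [0.065,0,0.02],"yaw": 0},{"offset": [0.09,0,0.04],"yaw": 0},{"offset": [0.097,0,0.06],"yaw": 0},{"offset": [0.097,0,0.072],"yaw": 0},{"offset": [0.097,0,0.08],"yaw": 0},{"offset": [0.097,0,0.086],"yaw": 0},{"offset": [0.097,0,0.092],"yaw": 0},{"offset": [0.097,0,0.098],"yaw": 0},{"offset": [0.097,0,0.104],"yaw": 0},{"offset": [0.097,0,0.11],"yaw": 0},{"offset": [0.097,0,0.115],"yaw": 0}])

```text
time_s: 11.0
eef_pos: [544.8, -123.3, 40.6]
ee_rot: [0.523, -0.522, 0.475, -0.478]
force: [-4.8, -3.3, -0.9]
grip_width: -0.0
```

```bash
python3 - <<'E'
from h import *
look("l7",(-70,10,2))
E
```

```text
top no crate
side crate rail [-71.702   8.915   2.28 ] cost 0.07 score 0.73
BOTH [-71.702   8.915   2.28 ] 0.07
t 11.2 tcp rail [-137.863  -78.764] z 40.9 toolx deg rel rail -90.2447009418321 F [-0.032 -0.316  0.02 ] j [-0.433  0.627  1.613  0.001  0.895  1.045]
```

View pics/l7.png

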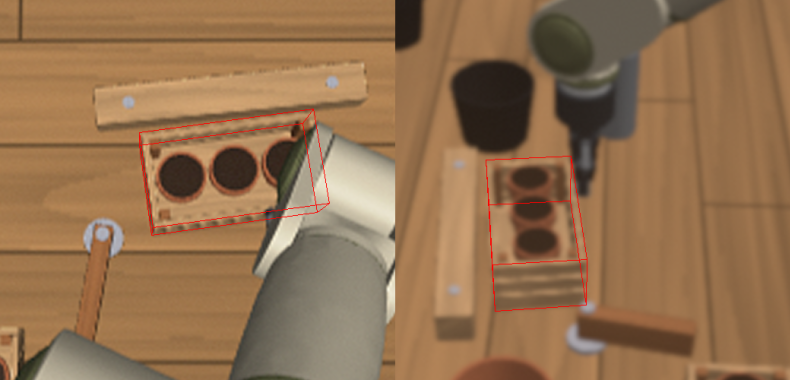

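Call:
jog_arm(targets=[{"offset": [0,0,0.003],"yaw": 0},{"offset": [0,0,0.006],"yaw": 0},{"offset": [0,0,0.009],"yaw": 0},{"offset": [0,0,0.012],"yaw": 0}])

```text
time_s: 11.53
eef_pos: [556.6, -122.4, 40.9]
ee_rot: [0.523, -0.522, 0.475, -0.478]
force: [-5.4, -3.2, -0.7]
grip_width: -0.002
```

```bash
python3 - <<'E'
from h import *
look("l8",(-67,10,6))
E
```

```text
top crate rail [-65.846  12.455   6.356] cost 0.232 score 0.84
side crate rail [-61.588   9.904   4.399] cost 0.073 score 0.79
BOTH [-63.762  10.838   5.797] 0.16
t 11.73 tcp rail [-125.775  -78.817] z 41.0 toolx deg rel rail -90.25031332039046 F [-1.51  -1.396 -0.222] j [-0.422  0.647  1.576  0.001  0.912  1.056]
```

View pics/l8.png

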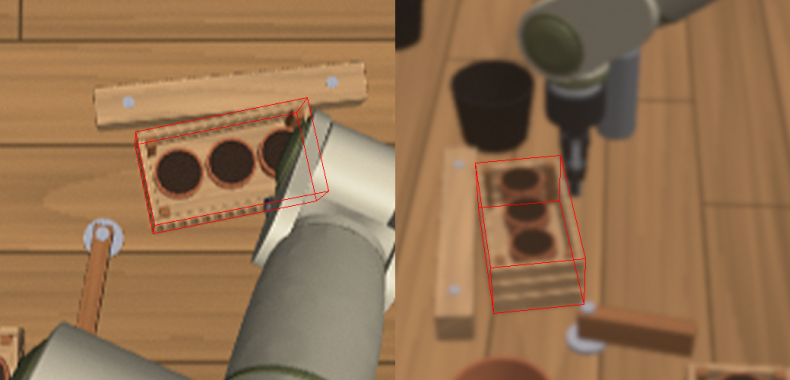

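Call:
jog_arm(targets=[{"offset": [0,0,0.002],"yaw": 0},{"offset": [0,0,0.004],"yaw": 0}])

```text
time_s: 11.9
eef_pos: [557.5, -121.3, 40.3]
ee_rot: [-0.522, 0.524, -0.477, 0.475]
force: [-31.5, -1.3, 11.2]
grip_width: -0.002
```

```bash
python3 - <<'E'
from h import *
look("l9",(-65,10,7),save=False)
E
```

```text
top crate rail [-65.007  13.887   6.71 ] cost 0.259 score 0.92
side crate rail [-63.993   9.893   5.094] cost 0.083 score 0.91
BOTH [-64.136  10.372   4.897] 0.173
t 12.1 tcp rail [-125.352  -77.733] z 39.8 toolx deg rel rail -90.1547513483873 F [-21.615  -1.813   5.137] j [-0.419  0.653  1.569 -0.001  0.924  1.058]
```

The far right corner has reached the rail: the force rose to 31 N. I back off and close with a left push.

Call:
jog_arm(targets=[{"offset": [0,0,-0.015],"yaw": 0},{"offset": [0,0,-0.04],"yaw": 0},{"offset": [0,0,-0.07],"yaw": 0},{"offset": [-0.03,0,-0.09],"yaw": 0},{"offset": [-0.06,0,-0.095],"yaw": 0},{"offset": [-0.08,0,-0.095],"yaw": 0}])

```text
time_s: 12.6
eef_pos: [453.6, -48.6, 40.5]
ee_rot: [-0.522, 0.523, -0.478, 0.475]
force: [0.6, -0.9, -0.6]
grip_width: 0.001
```

```bash
python3 - <<'E'
from h import *
look("l10",(-65,10,6))
E
```

```text
top crate rail [-65.3    11.889   6.645] cost 0.07 score 0.6
side crate rail [-62.328   9.267   4.622] cost 0.088 score 0.61
BOTH [-62.918  10.585   4.813] 0.081
t 12.8 tcp rail [-219.487    2.421] z 40.7 toolx deg rel rail -90.10554238969583 F [-0.211 -0.433 -0.126] j [-0.366  0.467  1.911 -0.001  0.766  1.11 ]
```

View pics/l10.png

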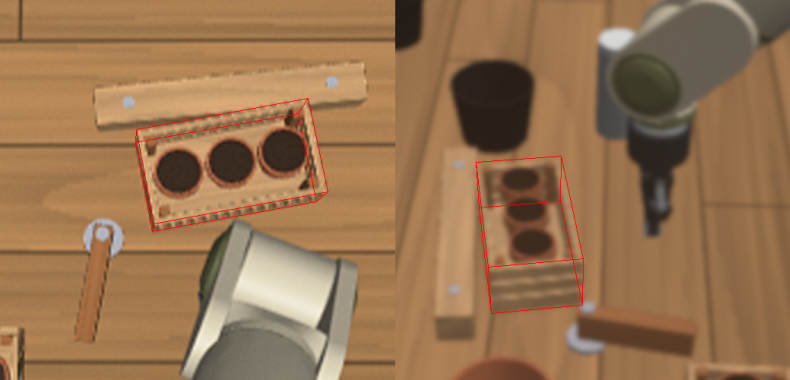

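Call:
jog_arm(targets=[{"offset": [-0.03,0,0.005],"yaw": 0},{"offset": [-0.06,0,0.02],"yaw": 0},{"offset": [-0.075,0,0.04],"yaw": 0},{"offset": [-0.078,0,0.06],"yaw": 0},{"offset": [-0.078,0,0.073],"yaw": 0},{"offset": [-0.078,0,0.079],"yaw": 0},{"offset": [-0.078,0,0.083],"yaw": 0},{"offset": [-0.078,0,0.087],"yaw": 0},{"offset": [-0.078,0,0.091],"yaw": 0},{"offset": [-0.078,0,0.095],"yaw": 0}])

```text
time_s: 13.63
eef_pos: [542.7, 36.1, 40.4]
ee_rot: [-0.522, 0.524, -0.477, 0.475]
force: [-6.5, 1.2, -0.3]
grip_width: -0.003
```

```bash
python3 - <<'E'
from h import *
look("l11",(-58,10,1))
E
```

```text
top crate rail [-58.243   8.451  -0.579] cost 0.449 score 0.64
side crate rail [-53.147   8.081   1.088] cost 0.152 score 0.69
BOTH [-56.675   7.831  -0.999] 0.301
t 13.83 tcp rail [-123.927   79.937] z 40.7 toolx deg rel rail -90.12492145334646 F [-0.67   0.361  1.005] j [-0.149  0.607  1.653  0.     0.883  1.327]
```

View pics/l11.png

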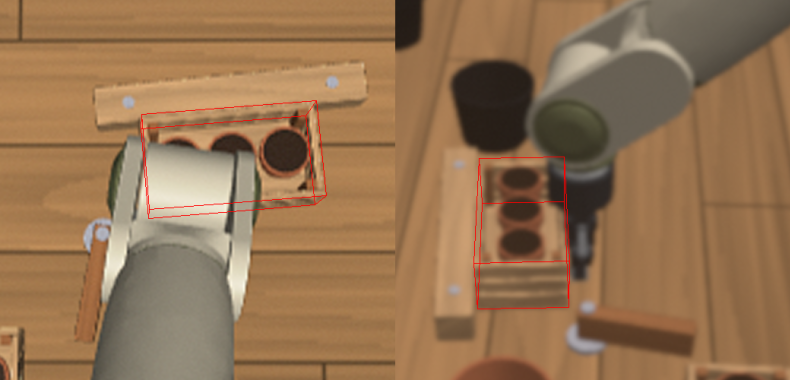

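Call:
jog_arm(targets=[{"offset": [0,0,0.002],"yaw": 0},{"offset": [0,0,0.004],"yaw": 0}])

```text
time_s: 14.0
eef_pos: [544.7, 36.3, 40.2]
ee_rot: [-0.521, 0.525, -0.478, 0.474]
force: [-25.4, -5.2, 8.0]
grip_width: -0.003
```

Call:
jog_arm(targets=[{"offset": [0,0,0.001],"yaw": 0},{"offset": [0,0,-0.015],"yaw": 0},{"offset": [0,0,-0.04],"yaw": 0},{"offset": [0,0,-0.07],"yaw": 0},{"offset": [0.03,0,-0.09],"yaw": 0},{"offset": [0.06,0,-0.095],"yaw": 0},{"offset": [0.08,0,-0.095],"yaw": 0}])

```text
time_s: 14.58
eef_pos: [457.2, -54.2, 41.5]
ee_rot: [-0.521, 0.525, -0.478, 0.474]
force: [-0.4, 0.5, -0.3]
grip_width: 0.002
```

```bash
python3 - <<'E'
from h import *
look("l12",(-55,9,0))
E
```

```text
top no crate
side crate rail [-54.78    8.955  -0.276] cost 0.083 score 0.85
BOTH [-54.78    8.955  -0.276] 0.083
t 14.78 tcp rail [-217.542   -0.031] z 41.1 toolx deg rel rail -90.2216254445369 F [-0.358  0.683  0.254] j [-0.368  0.472  1.901 -0.004  0.776  1.113]
```

View pics/l12.png

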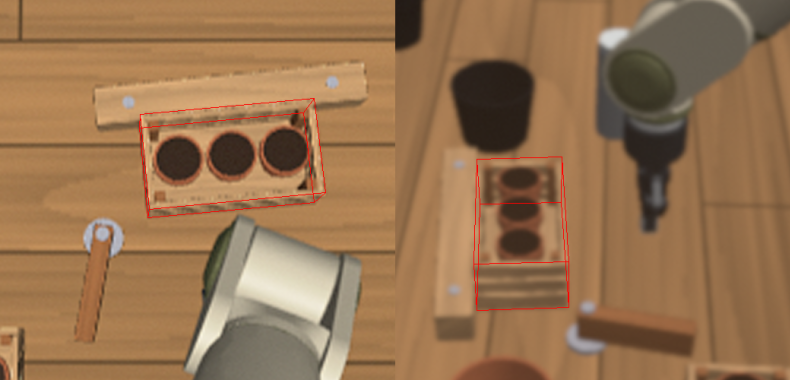

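Call:
jog_arm(targets=[{"offset": [0.005,0,0.02],"yaw": 0},{"offset": [0.01,0,0.045],"yaw": 0},{"offset": [0.01,0,0.07],"yaw": 0},{"offset": [0.01,0,0.085],"yaw": 0},{"offset": [0.01,0,0.092],"yaw": 0},{"offset": [0.01,0,0.095],"yaw": 0},{"offset": [0.01,0,0.097],"yaw": 0},{"offset": [0.01,0,0.099],"yaw": 0}])

```text
time_s: 15.45
eef_pos: [553.5, -52.4, 39.3]
ee_rot: [-0.519, 0.527, -0.481, 0.471]
force: [-26.1, -3.2, 8.8]
grip_width: 0.004
```

```bash
python3 - <<'E'
from h import *
tellrail()
E
```

```text
t 15.45 tcp rail [-122.504   -9.113] z 39.3 toolx deg rel rail -90.1093331690526 F [-26.13   -3.208   8.767] j [-0.303  0.635  1.604 -0.005  0.92   1.176]
```

Call:
jog_arm(targets=[{"offset": [0,0,-0.01],"yaw": 0},{"offset": [0.02,0,-0.015],"yaw": 0},{"offset": [0.045,0,-0.015],"yaw": 0},{"offset": [0.06,0,-0.012],"yaw": 0},{"offset": [0.06,0,-0.006],"yaw": 0},{"offset": [0.06,0,-0.002],"yaw": 0},{"offset": [0.06,0,0],"yaw": 0},{"offset": [0.06,0,0.002],"yaw": 0}])

```text
time_s: 16.12
eef_pos: [558.9, -110.5, 38.3]
ee_rot: [-0.518, 0.529, -0.482, 0.468]
force: [-21.7, -2.7, 7.6]
grip_width: 0.002
```

```bash
python3 - <<'E'
from h import *
tellrail()
E
```

```text
t 16.12 tcp rail [-122.678  -67.467] z 38.3 toolx deg rel rail -89.97846400672356 F [-21.678  -2.724   7.576] j [-0.398  0.663  1.554 -0.009  0.949  1.081]
```

The finger stopped at the same rail x at left, middle and right (-122.6, -122.5, -122.7), so the crate is flush. Next is the turn-bar; I check what stands around its left side.

Call:
jog_arm(targets=[{"offset": [0,0,-0.015],"yaw": 0},{"offset": [-0.01,-0.01,-0.045],"yaw": 0},{"offset": [-0.03,-0.03,-0.075],"yaw": 0},{"offset": [-0.06,-0.06,-0.09],"yaw": 0},{"offset": [-0.095,-0.09,-0.09],"yaw": 0},{"offset": [-0.13,-0.11,-0.09],"yaw": 0},{"offset": [-0.16,-0.12,-0.09],"yaw": 0}])

```text
time_s: 16.7
eef_pos: [456.8, 41.9, 163.8]
ee_rot: [-0.519, 0.529, -0.481, 0.469]
force: [-0.0, -0.1, 0.2]
grip_width: 0.001
```

```bash
python3 - <<'E'
from h import *
look("l13",(-55,9,0))
c=ctrl.capture("top")
for d in ctrl.boxes_of("top","keeper")[:2]: print(d)
cv2.imwrite("pics/top13.png",c["img"][:,:,::-1])
for n,uv,z in(("crate2 farR",(243,254),75),("crate2 nearR",(241,297),75),("pivot",(278.3,213.5),10),("tip",(271.5,258),52),("pot",(212,180),50)):
    w=ray(c,uv,z); print(n,w,rel([*w[:2],0],BAY)[:2])
s,R=tool();print(R)
E
```

```text
top crate rail [-56.133   9.695   0.113] cost 0.063 score 0.9
side crate rail [-54.151   9.259  -0.582] cost 0.065 score 0.67
BOTH [-54.787   9.357  -0.639] 0.065
t 16.9 tcp rail [-209.79    93.115] z 161.4 toolx deg rel rail -89.8058872347105 F [ 0.104 -0.623  0.327] j [-0.166  0.275  1.794 -0.002  1.098  1.305]
{'box': [267.1, 208.1, 280.7, 261.6], 'score': 0.94}
crate2 farR [420.235 207.731  75.   ] [-229.901  262.731]
crate2 nearR [312.701 211.37   75.   ] [-336.577  276.768]
pivot [531.203 119.986  10.   ] [-127.952  164.652]
tip [410.634 136.104  52.   ] [-246.393  192.371]
pot [616.131 295.225  50.   ] [-26.452 330.842]
[[ 0.097 -0.027  0.995]
 [-0.995  0.003  0.097]
 [-0.005 -1.    -0.027]]
```

View pics/l13.png

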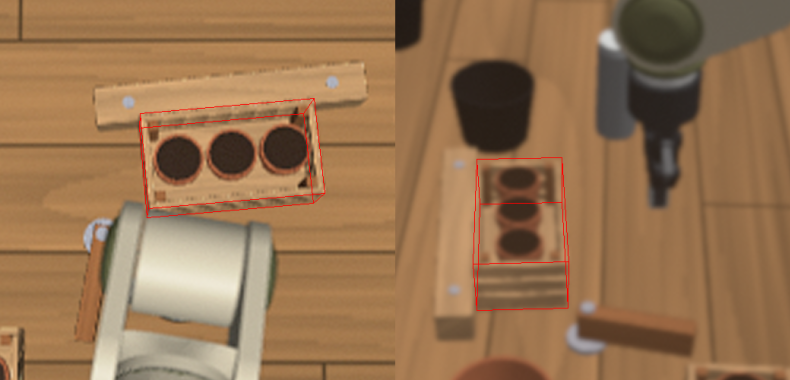

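Call:
jog_arm(targets=[{"offset": [-0.03,0,0.004],"yaw": 0},{"offset": [-0.065,0,0.008],"yaw": 0},{"offset": [-0.1,0,0.013],"yaw": 0},{"offset": [-0.12,0.01,0.014],"yaw": 0},{"offset": [-0.128,0.035,0.014],"yaw": 0},{"offset": [-0.128,0.065,0.014],"yaw": 0},{"offset": [-0.128,0.09,0.014],"yaw": 0},{"offset": [-0.128,0.11,0.014],"yaw": 0},{"offset": [-0.128,0.12,0.014],"yaw": 0}])

```text
time_s: 17.75
eef_pos: [453.7, 167.4, 38.0]
ee_rot: [-0.516, 0.53, -0.484, 0.467]
force: [-0.3, 0.3, -0.4]
grip_width: 0.003
```

```bash
python3 - <<'E'
from h import *
tellrail()
s,R=tool(); cs,sn=np.cos(BAY[2]),np.sin(BAY[2])
piv=np.array([-130,165.]); 
for ph,r,h in((-.1,80,17),(.1,82,17),(.3,85,18),(.5,88,18.5),(.7,90,18.5),(.9,92,18),(1.1,94,16),(1.3,95,14),(1.45,95,12.5),(1.57,95,11)):
    d=np.array([-np.cos(ph),-np.sin(ph)]); m=np.array([np.sin(ph),-np.cos(ph)])
    p=piv+r*d-(11+h)*m; w=b2w(*p); print(ph,p,off([*w,42]))
c=ctrl.capture("side"); im=cv2.resize(c["img"][:,:,::-1],None,fx=3,fy=3)[400:1000,500:1300]; cv2.imwrite("pics/s14.png",im)
E
```

```text
t 17.75 tcp rail [-200.528  219.392] z 38.0 toolx deg rel rail -90.06914321915407 F [-0.317  0.336 -0.377] j [0.108 0.523 1.821 0.007 0.83  1.578]
-0.1 [-206.805  200.847] [ 0.019 -0.004 -0.006]
0.1 [-214.386  184.674] [ 0.035 -0.004 -0.014]
0.3 [-219.774  167.586] [ 0.052 -0.004 -0.019]
0.5 [-221.37   148.699] [ 0.071 -0.004 -0.021]
0.7 [-217.84   129.583] [ 0.09  -0.004 -0.017]
0.9 [-209.905  110.961] [ 0.108 -0.004 -0.009]
1.1 [-196.701   93.474] [ 0.126 -0.005  0.004]
1.3 [-179.501   80.149] [ 0.139 -0.005  0.021]
1.45 [-164.777   73.524] [ 0.146 -0.006  0.036]
1.57 [-152.076   70.018] [ 0.149 -0.006  0.048]
```

View pics/s14.png

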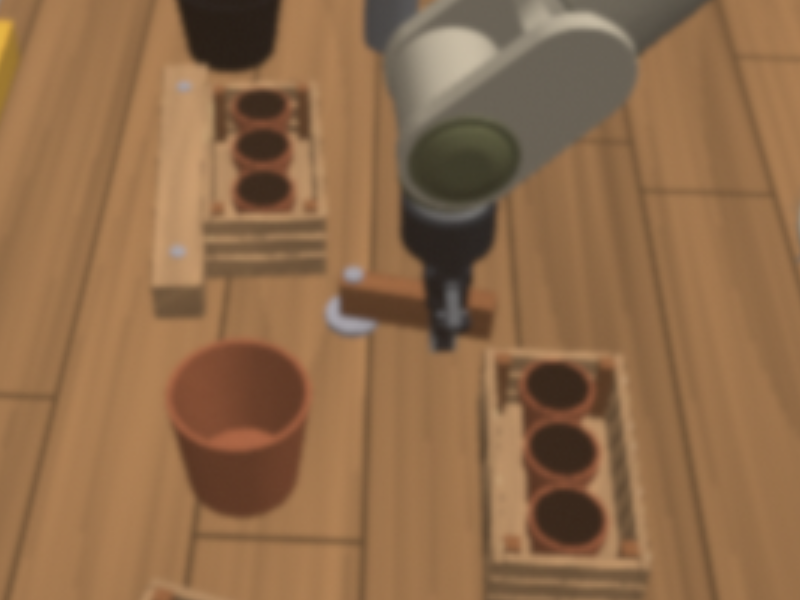

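The finger is down on the left side of the bar, near (443,320) in the crop, clear of the other crate and the pot. I sweep it along the arc.

Call:
jog_arm(targets=[{"offset": [0.01,-0.002,-0.003],"yaw": 0},{"offset": [0.019,-0.003,-0.006],"yaw": 0},{"offset": [0.027,-0.003,-0.01],"yaw": 0},{"offset": [0.035,-0.003,-0.014],"yaw": 0},{"offset": [0.044,-0.003,-0.017],"yaw": 0},{"offset": [0.052,-0.003,-0.019],"yaw": 0},{"offset": [0.062,-0.003,-0.02],"yaw": 0},{"offset": [0.071,-0.003,-0.021],"yaw": 0},{"offset": [0.081,-0.003,-0.019],"yaw": 0},{"offset": [0.09,-0.003,-0.017],"yaw": 0}])

```text
time_s: 18.63
eef_pos: [445.4, 75.2, 40.7]
ee_rot: [-0.516, 0.531, -0.485, 0.466]
force: [-0.6, 2.4, 0.2]
grip_width: -0.003
```

```bash
python3 - <<'E'
from h import *
tellrail()
piv=np.array([-130,165.]); 
for ph,r,h in((.7,90,18.5),(.9,92,18),(1.1,94,16),(1.3,95,14),(1.45,95,12.5),(1.57,95,11)):
    d=np.array([-np.cos(ph),-np.sin(ph)]); m=np.array([np.sin(ph),-np.cos(ph)])
    p=piv+r*d-(11+h)*m; w=b2w(*p); print(ph,p,off([*w,42]))
c=ctrl.capture("side"); im=cv2.resize(c["img"][:,:,::-1],None,fx=3,fy=3)[400:1000,500:1300]; cv2.imwrite("pics/s15.png",im)
E
```

```text
t 18.63 tcp rail [-217.701  128.342] z 40.7 toolx deg rel rail -90.08304798110967 F [-0.631  2.414  0.164] j [-0.093  0.468  1.911 -0.002  0.796  1.384]
0.7 [-217.84   129.583] [-0.001 -0.001 -0.   ]
0.9 [-209.905  110.961] [ 0.017 -0.002  0.008]
1.1 [-196.701   93.474] [ 0.035 -0.002  0.021]
1.3 [-179.501   80.149] [ 0.048 -0.003  0.038]
1.45 [-164.777   73.524] [ 0.055 -0.003  0.053]
1.57 [-152.076   70.018] [ 0.058 -0.004  0.066]
```

View pics/s15.png

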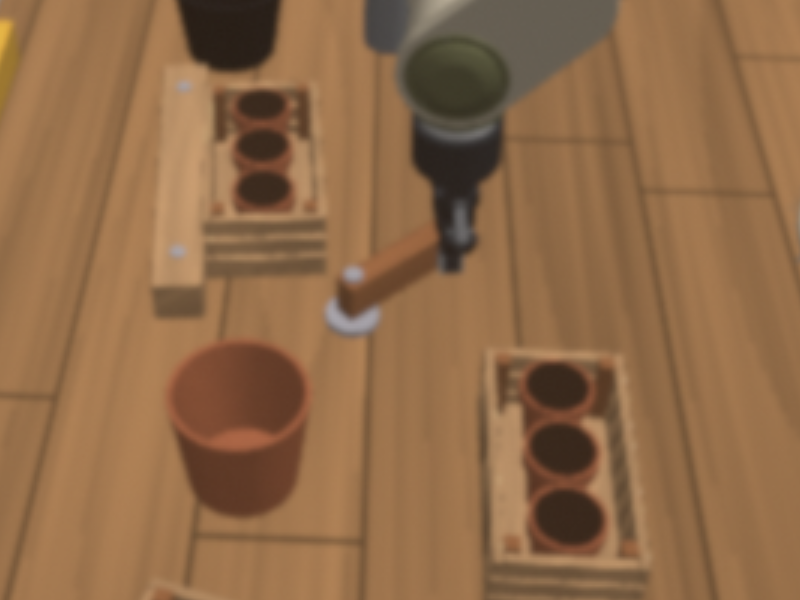

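Call:
jog_arm(targets=[{"offset": [0.009,-0.001,0.004],"yaw": 0},{"offset": [0.017,-0.002,0.008],"yaw": 0},{"offset": [0.026,-0.002,0.014],"yaw": 0},{"offset": [0.035,-0.002,0.021],"yaw": 0},{"offset": [0.042,-0.002,0.03],"yaw": 0},{"offset": [0.048,-0.002,0.038],"yaw": 0},{"offset": [0.052,-0.002,0.046],"yaw": 0},{"offset": [0.055,-0.002,0.053],"yaw": 0},{"offset": [0.057,-0.002,0.059],"yaw": 0},{"offset": [0.058,-0.002,0.063],"yaw": 0},{"offset": [0.058,-0.002,0.065],"yaw": 0}])

```text
time_s: 19.6
eef_pos: [516.9, 22.3, 40.3]
ee_rot: [-0.516, 0.531, -0.484, 0.467]
force: [-1.7, -0.2, -0.4]
grip_width: 0.001
```

Call:
jog_arm(targets=[{"offset": [0,0,0.001],"yaw": 0},{"offset": [0,0,0.002],"yaw": 0}])

```text
time_s: 19.77
eef_pos: [517.9, 22.5, 40.1]
ee_rot: [-0.515, 0.532, -0.485, 0.466]
force: [-10.9, -4.3, 6.5]
grip_width: -0.002
```

```bash
python3 - <<'E'
from h import *
tellrail()
E
```

```text
t 19.77 tcp rail [-150.667   68.92 ] z 40.1 toolx deg rel rail -90.07102431487397 F [-10.855  -4.328   6.461] j [-0.18   0.578  1.71  -0.007  0.889  1.299]
```

Call:
jog_arm(targets=[{"offset": [0,0,0.002],"yaw": 0},{"offset": [0,0,0.002],"yaw": 0}])

```text
time_s: 19.93
eef_pos: [517.9, 22.5, 40.1]
ee_rot: [-0.514, 0.533, -0.486, 0.464]
force: [-13.4, -3.9, 8.8]
grip_width: 0.001
```

Call:
jog_arm(targets=[{"offset": [0,0,-0.01],"yaw": 0},{"offset": [0,0,-0.035],"yaw": 0},{"offset": [0,-0.01,-0.065],"yaw": 0},{"offset": [0.02,-0.035,-0.085],"yaw": 0},{"offset": [0.05,-0.07,-0.1],"yaw": 0},{"offset": [0.08,-0.105,-0.115],"yaw": 0},{"offset": [0.11,-0.14,-0.125],"yaw": 0},{"offset": [0.14,-0.16,-0.135],"yaw": 0},{"offset": [0.17,-0.17,-0.14],"yaw": 0},{"offset": [0.19,-0.17,-0.14],"yaw": 0},{"offset": [0.2,-0.17,-0.14],"yaw": 0}])

```text
time_s: 20.85
eef_pos: [405.1, -193.0, 216.2]
ee_rot: [-0.513, 0.533, -0.485, 0.467]
force: [-0.4, 0.6, 0.4]
grip_width: 0.001
```

```bash
python3 - <<'E'
from h import *
look("l16",(-55,9,0))
for k in("top","side"):
    for n in("clay_pot","spray_can","dark_pot","keeper"): print(k,n,ctrl.boxes_of(k,n)[:1])
c=ctrl.capture("top")
b=np.array([b2w(*p) for p in((-119,165),(-119,41),(-141,41),(-141,165))]); p=proj(c,np.c_[b,[52]*4])
im=cv2.resize(c["img"][:,:,::-1],None,fx=5,fy=5,interpolation=cv2.INTER_CUBIC)
cv2.polylines(im,[np.int32(p*5+2)],True,(255,0,0),1); cv2.imwrite("pics/k16.png",im[650:1250,1250:2050])
E
```

```text
top crate rail [-56.736   9.742   0.263] cost 0.067 score 0.67
side crate rail [-53.525   8.802   0.152] cost 0.084 score 0.78
BOTH [-54.661   9.311  -0.029] 0.077
t 21.05 tcp rail [-283.701 -130.546] z 214.2 toolx deg rel rail -89.99159002810518 F [ 0.303 -0.401  0.381] j [-0.686  0.193  1.747 -0.027  1.235  0.797]
top clay_pot [{'box': [189.2, 156.4, 231.3, 202.3], 'score': 0.84}]
top spray_can [{'box': [445.9, 207.6, 467.3, 227.2], 'score': 0.54}]
top dark_pot [{'box': [409.2, 132.6, 460.1, 178.0], 'score': 0.85}]
top keeper [{'box': [274.7, 205.6, 324.3, 217.8], 'score': 0.62}]
side clay_pot [{'box': [223.3, 246.3, 269.8, 305.5], 'score': 0.76}]
side spray_can [{'box': [288.3, 104.5, 309.5, 152.0], 'score': 0.81}]
side dark_pot [{'box': [226.0, 116.3, 261.1, 160.1], 'score': 0.76}]
side keeper [{'box': [279.8, 198.3, 289.5, 241.9], 'score': 0.57}]
```

View pics/l16.png

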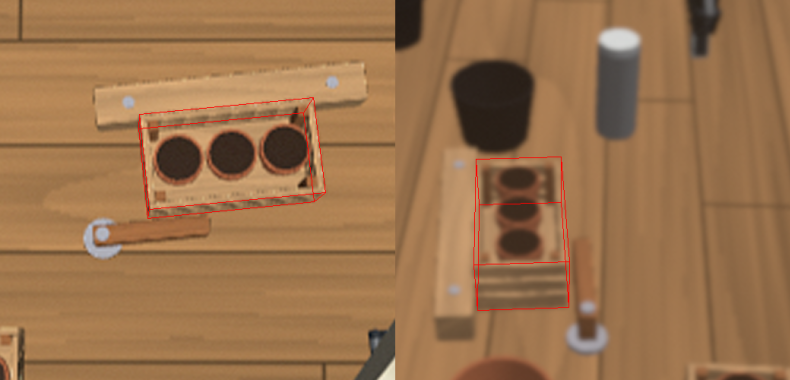

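View pics/k16.png

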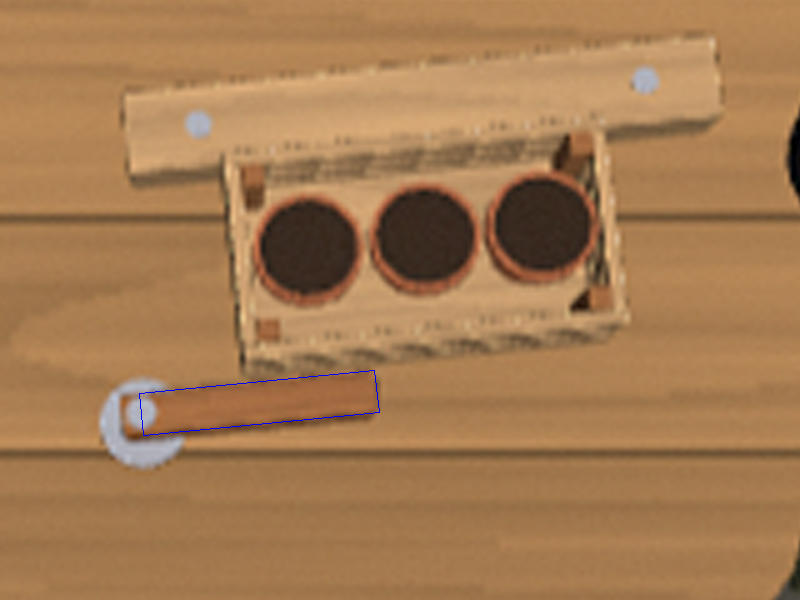

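The bar lies exactly on the outline predicted for fully shut. The crate is flush with the rail and the hand is clear, so I hand the job in.

```bash
python3 - <<'E'
from rig import ctrl
print(ctrl.finish_job())
E
```

```text
the job is handed in; nothing more can be done
None
```

The crate is flush against the rail with the turn-bar shut behind it. I handed the job in at about 21 s with the hand clear; no verdict was reported.

**Walking the crate:** I pushed the near corners in turn, and the pushes swung it as follows (right is clockwise from above):

| Push | Corner | Swing past square |
|---|---|---|
| 1 | left | about 9° right |
| 2 | right | about 8° left |
| 3 | left | about 8.5° right |
| 4 | right | about 6° left |
| 5 | left | back to square |

Push 4 fell short of 8° because the far right corner met the rail. After push 5 I pressed the middle and then the right side lightly to seat the crate. No reading or picture showed it near 20°, and it looked flat on the bench in every picture.

**Last checks:**
- **Flush:** the finger stopped at the same distance from the rail at the left, middle and right of the crate, within 0.2 mm. The fitted yaw was about 0°.
- **Centring:** the crate sits about 9 mm left of the rail's middle. I left that as roughly centred.
- **Turn-bar:** I swung it until it met its stop, with up to about 14 N of pushing force. In the last picture it lies on the outline predicted for fully shut.
- **Bystanders:** the clay pot, dark pot and can boxes were within a few pixels of where they began. The exception is the can's box from above, which came back smaller with a low score; the side camera put the can where it began.

**Disagreement:** the two cameras differed by up to about 3 mm and 2° on the crate's pose. I relied on the finger contacts to confirm it was flush.

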